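# Fold open the crockery cupboard in the activity room

### The job

The baking group needs the bowls from the wider of the two small cupboards on the table, the one with the two-panel bifold door. Take that door by its upright bar handle and pull until both panels have folded up along the track as far as they go, then let go. Leave the narrow cupboard's single door shut.

Things in the scene. Friction and masses are not known exactly. Their poses are not given: they have to be found in the camera images.
- cupboard: Wide fixed cupboard, wooden case 320 (y) x 200 (x) x 300 mm high, bifold door on its -x front. Origin: centre of underside, z up. Two panels, each 140 wide, 18 thick, z 16 to 286. Upright hinge lines in their back plane x=-106: jamb hinge at y=+140; fold line at y=0 when shut, moves out to -x; far edge (y=-140 shut) slides along the track to +y. Beside it stands a narrow one-door cupboard.
- fold (a joint): Angle (rad) the first panel (at the jamb hinge) has turned from shut: 0 = shut, as at the start; 1.4 = the stop, fully folded. The second panel turns by the same angle f the other way, counter-clockwise seen from above. The door stays where it is left; pulling the handle takes under 5 N.
- pull: Handle on the bifold's second panel, 30 mm from the fold line: upright 12 mm round bar, z 189 to 300 mm, 42 mm clear of the panel's face (to its axis); joined by two posts, z 203 and 235, free above them. Origin: on the bar's axis, z 275; z up, x into the panel, y to the fold. In the cupboard's frame at fold angle f: x = -106-110 sin f-60 cos f, y = 140-170 cos f-60 sin f (mm).
- side_door (a joint): Angle (rad) of the single door of the narrow cupboard (220 mm wide, same height, depth and kind of handle), a bystander that stands at either side of the wide one: 0 = shut, as at the start; grows as it opens.

How it is judged:
By the outcome, as a careful person would: the job done as asked, in the order asked, and still so for the second after the job is handed in, with the robot touching nothing.
It also fails if it takes over 37 s, if anything falls off the work surface, if the arm or the gripper's body presses on something with over 40 N, if the wrist force passes 120 N, or if a joint passes its speed limit or range.

### The arm

A 7-joint arm with a two-finger parallel gripper is mounted at the origin on the work surface. World frame = base frame: x ahead of the robot, y to its left, z up, the work surface at z = 0. Lengths are in m, angles in rad, forces in N, time in s.
With the tool pointing down it reaches from about 0.4 to 0.85 m from the base axis. Payload 4.4 kg.
Tool frame: the origin (TCP) lies at the very end of the fingers, on their centre line; the grasp point (between the pads) lies 19 mm behind it (r.grasp_offset is the distance from the TCP to the grasp point, in m); x points along the fingers, y is the direction in which the jaws open and shut, and the axes are right-handed (so a half turn about x gives the same grasp; the last joint's range is limited). The gripper opens to 94 mm and grips with 3 to 60 N. Pads are 16 mm wide; open, the fingers measure 119 mm over their backs; the gripper's body (75 mm by 177 mm) begins 78 mm behind the grasp point.
Start: joints at [1.249, 0.628, 0.038, 1.517, -0.027, 0.996, -0.02], TCP at [0.164, -0.629, 0.205] pointing down, gripper open.
Joint ranges: [-3.06, 3.06], [-0.37, 2.12], [-1.25, 1.32], [0.18, 2.47], [-1.1, 4.24], [0.23, 1.98], [-2.94, 2.94]. Speed limits (rad/s): [2.57, 2.57, 3.14, 3.14, 3.14, 3.14, 3.14].

### API

Orientations are given as a rotation vector (axis times angle).
In Python, from plant import r gives the robot as it stands.
- The arm moves only by the tool move_arm, never from a script. Its argument "rows" is a list of rows, each an object with "slide": the shift along the world's x, y, z in mm, a list of three; "rotation": the turn, a rotation vector about the world's x, y, z in degrees, a list of three; "grip": the gripper's target within -1 to 1 (shut at 1, half-way at 0, fully open at -1). In form: [{"slide": [dx, dy, dz], "rotation": [rx, ry, rz], "grip": grip}, ...]. A call has 1 to 5 rows; each row shifts and turns the commanded pose from where the row before left it; what a row does not reach is not made up. A row lasts 1/12 s, in which the tool goes at most 41.7 mm and 7.16 degrees, less where a joint would pass 70% of its speed; a pose out of reach is approached as far as the arm can. A call is refused whole if a number of a shift passes 41.7 or a number of a turn 7.16, either way. A call with a gripper value outside its range is refused whole. The fingers move at their own pace and stop on an object; "grip_force" is the grip in N (left out, the last holds). Time passes only in rows, so rows that do not move let the fingers close. It gives the time, the measured TCP pose, the force and the opening at its end, in the units of the state.
- r.get_state(): the state, without advancing time (a new reading comes with each control period).
- r.grab_frame(name): name is "side" or "top" or "wrist"; returns (picture, depth): 420x560x3 uint8, red, green, blue; 420x560 float32, m along the optical axis (not along the pixel's ray), 0 where there is no reading.
- r.camera_info(name): a dict with "K" (3x3 intrinsics, pixels), "eye" and "attitude" of the camera in the world. Camera axes: x right, y up, looking along -z (the intrinsics and any distortion apply to the point x, -y, -z); pixel columns grow to the right and rows downward; lengths in m; the calibration is good to about 2 mm. A picture is of the moment at which its call begins: read the wrist's pose just before it. camera_info takes no time and is no camera call; for the wrist camera it gives the pose at the moment of the call.
- r.close_job(): hands the job in, once; it reports no verdict.
The state is a dict: "t": time; "joints": joint angles; "qd": joint speeds; "effort": joint torques, N m; "eef_pos": TCP position; "ee_rot": TCP orientation; "ft_force": force on the tool from outside, world axes, zero at the start; "moment": the same for the moment, N m; "grip_width": opening from 0.0 (shut) to 1.0 (fully open).
Only numpy, scipy, OpenCV 4.12 (cv2) and the standard library are available. Lean on these libraries where they do the work, as an engineer would, in place of code of your own. Each camera call takes 0.05 s, during which the arm holds its last target. There are 200 camera calls.

## Working session

There is one attempt and no reset: what is moved stays moved. The work goes in short steps, Python scripts to look and compute and a tool call to move; the robot and the scene stay as the last step left them, time stands still between calls to the robot, and variables do not carry over. Pictures are saved under pics/ and viewed, about 8 in all and at most 12, crops included, and the job is handed in when it is done.

Besides the shell and the picture viewer there is one more tool, called after "Call:" as name(argument=value, ...), one argument or row to a line, values as JSON. move_arm: Moves the arm, as the interface text tells. Its arguments: {"type":"object","properties":{"rows":{"type":"array","items":{"type":"object","properties":{"slide":{"type":"array","items":{"type":"number"}},"rotation":{"type":"array","items":{"type":"number"}},"grip":{"type":"number"}}}},"grip_force":{"type":"number"}},"required":["rows"]}

```bash
mkdir -p pics; ls
python3 - <<'E'
from plant import r
import cv2,numpy as np
s=r.get_state();print({k:np.round(v,3).tolist() for k,v in s.items()}, r.grasp_offset)
for n in("side","top"):
    p,d=r.grab_frame(n);cv2.imwrite(f"pics/{n}0.png",p[:,:,::-1]);np.save(f"pics/{n}0.npy",d)
    c=r.camera_info(n);print({k:np.round(v,3).tolist() for k,v in c.items() if not isinstance(v,str)})
E
```

```text
pics
{'t': 0.0, 'joints': [1.249, 0.629, 0.038, 1.518, -0.027, 0.996, -0.02], 'qd': [0.001, 0.001, 0.002, 0.001, -0.001, 0.001, -0.0], 'effort': [0.0, -54.973, 1.144, -18.663, -0.052, 0.024, 0.0], 'eef_pos': [0.164, -0.628, 0.205], 'ee_rot': [2.086, 0.27, -2.086], 'ft_force': [0.574, -0.102, 1.121], 'moment': [-0.025, 0.015, -0.008], 'grip_width': 1.001} 0.0188
{'K': [[384.421, 0.0, 273.111], [0.0, 384.421, 204.732], [0.0, 0.0, 1.0]], 'eye': [0.728, 0.297, 1.014], 'attitude': [0.046, 0.446, 2.93]}
{'K': [[443.512, 0.0, 274.744], [0.0, 443.512, 205.583], [0.0, 0.0, 1.0]], 'eye': [0.463, 0.01, 1.281], 'attitude': [0.147, -0.124, -1.591]}
```

View pics/top0.png

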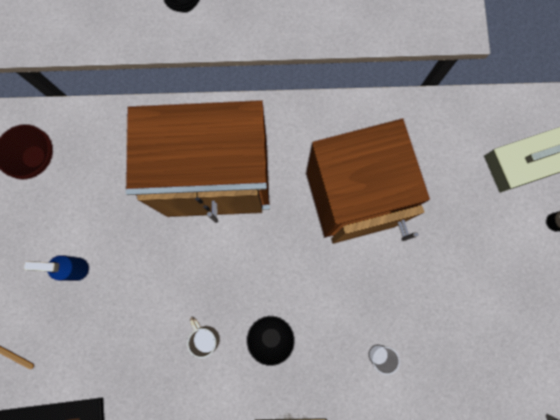

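View pics/side0.png

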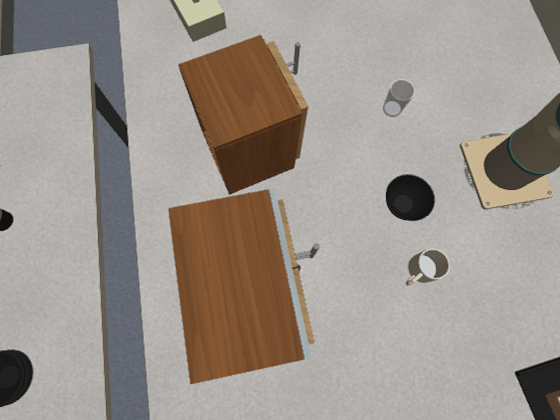

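Top view: the wide cupboard is at left (roof about (128,105) to (267,190), bar near (212,212)); the narrow one is at right, with its bar near (407,232). The mug (203,340) and bowl (270,340) stand well in front. Next I compute the poses.

```bash
cat > h.py <<'E'
import numpy as np,cv2
from scipy.spatial.transform import Rotation as R
def pts(d,c):
    K=np.array(c["K"]);a=np.array(c["attitude"]);M=R.from_rotvec(a).as_matrix() if a.shape==(3,) else a
    v,u=np.mgrid[:d.shape[0],:d.shape[1]]
    p=np.stack([(u-K[0,2])/K[0,0]*d,-(v-K[1,2])/K[1,1]*d,-d],-1)
    return p@M.T+np.array(c["eye"])
def bar(f): return np.array([-.106-.110*np.sin(f)-.060*np.cos(f),.140-.170*np.cos(f)-.060*np.sin(f)])
E
python3 - <<'E'
from plant import r
from h import *
for n in("top","side"):
    d=np.load(f"pics/{n}0.npy");P=pts(d,r.camera_info(n));print(n,r.camera_info(n).keys())
    m=((abs(P[...,2]-.3)<.012)&(d>0)).astype(np.uint8)
    k,l,st,ce=cv2.connectedComponentsWithStats(m)
    for i in range(1,k):
        if st[i,4]<8: continue
        q=P[l==i]; rc=cv2.minAreaRect(q[:,:2].astype(np.float32)*1000)
        print(st[i].tolist(),np.round(q.mean(0),3),np.round(rc[0]),np.round(rc[1]),round(rc[2],1),np.round(cv2.boxPoints(rc)).tolist())
    img=cv2.imread(f"pics/{n}0.png")
    if n=="side":
        for u,v in((316,246),(430,262),(410,195),(312,343),(281,203)): print(u,v,np.round(P[v,u],3))
    else:
        for u,v in((213,211),(213,203),(205,340),(270,340),(407,228)): print(u,v,np.round(P[v,u],3))
E
```

```text
top dict_keys(['K', 'eye', 'attitude'])
[125, 100, 141, 95, 12239] [0.776 0.204 0.299] [777. 205.] [218. 321.] 0.9 [[666.0, 364.0], [671.0, 43.0], [888.0, 46.0], [883.0, 367.0]]
[312, 118, 118, 107, 8346] [ 0.709 -0.194  0.299] [ 711. -195.] [201. 221.] 13.5 [[588.0, -111.0], [639.0, -326.0], [835.0, -279.0], [783.0, -64.0]]
[207, 212, 5, 5, 22] [0.619 0.171 0.297] [619. 171.] [9. 9.] 88.9 [[614.0, 167.0], [623.0, 167.0], [623.0, 176.0], [614.0, 176.0]]
[412, 232, 6, 5, 26] [ 0.562 -0.286  0.296] [ 562. -286.] [10.  9.] 85.0 [[558.0, -291.0], [566.0, -292.0], [567.0, -281.0], [558.0, -281.0]]
213 211 [0.635 0.171 0.239]
213 203 [0.654 0.171 0.239]
205 340 [0.311 0.228 0.008]
270 340 [0.307 0.048 0.004]
407 228 [ 0.61  -0.354  0.001]
side dict_keys(['K', 'eye', 'attitude'])
[178, 35, 124, 115, 8427] [ 0.711 -0.188  0.3  ] [ 711. -195.] [200. 224.] 13.5 [[588.0, -110.0], [640.0, -328.0], [834.0, -281.0], [782.0, -63.0]]
[295, 42, 6, 7, 33] [ 0.563 -0.285  0.295] [ 562. -286.] [12.  9.] 9.9 [[556.0, -283.0], [558.0, -292.0], [569.0, -290.0], [567.0, -281.0]]
[543, 101, 17, 27, 199] [ 0.068 -0.017  0.299] [ 67. -13.] [ 6. 54.] 15.3 [[57.0, 12.0], [71.0, -40.0], [77.0, -39.0], [63.0, 14.0]]
[169, 188, 143, 196, 20375] [0.779 0.215 0.3  ] [777. 204.] [217. 321.] 0.9 [[666.0, 363.0], [671.0, 42.0], [887.0, 45.0], [882.0, 366.0]]
[313, 243, 7, 7, 35] [0.62  0.172 0.297] [620. 172.] [10. 11.] 32.1 [[613.0, 173.0], [618.0, 164.0], [627.0, 170.0], [621.0, 179.0]]
316 246 [0.621 0.172 0.301]
430 262 [0.289 0.216 0.004]
410 195 [0.29  0.028 0.008]
312 343 [0.662 0.34  0.283]
281 203 [0.669 0.074 0.288]
```

Run:
```python
from plant import r
from h import *
s=r.get_state();print(np.round(R.from_rotvec(s["ee_rot"]).as_matrix(),3))
a=np.radians(.9);Z=np.array([[np.cos(a),-np.sin(a)],[np.sin(a),np.cos(a)]]);C=np.array([.786,.205])
o=None
for f in np.arange(0,1.41,.1):
    p=1000*(C+Z@bar(f)); print(round(f,2),np.round(p,1), None if o is None else np.round(p-o,1));o=p
```

```text
[[-0.     0.253 -0.967]
 [ 0.002 -0.967 -0.253]
 [-1.    -0.002  0.   ]]
0.0 [620.5 172.4] None
0.1 [609.9 167.1] [-10.6  -5.3]
0.2 [600.  163.5] [-9.9 -3.5]
0.3 [590.8 161.8] [-9.1 -1.8]
0.4 [582.6 161.9] [-8.3  0.1]
0.5 [575.2 163.7] [-7.3  1.9]
0.6 [568.9 167.4] [-6.3  3.7]
0.7 [563.7 172.8] [-5.2  5.4]
0.8 [559.7 180. ] [-4.1  7.1]
0.9 [556.8 188.7] [-2.9  8.8]
1.0 [555.1 199. ] [-1.7 10.3]
1.1 [554.6 210.8] [-0.5 11.8]
1.2 [555.4 223.9] [ 0.8 13.1]
1.3 [557.4 238.1] [ 2.  14.3]
1.4 [560.6 253.4] [ 3.2 15.3]
```

Call:
move_arm(
  rows=[
    {"slide": [0, 0, 40], "rotation": [0, 0, -2.8], "grip": -1},
    {"slide": [0, 0, 40], "rotation": [0, 0, -2.8], "grip": -1},
    {"slide": [0, 0, 40], "rotation": [0, 0, -2.8], "grip": -1},
    {"slide": [0, 0, 40], "rotation": [0, 0, -2.8], "grip": -1},
    {"slide": [0, 0, 40], "rotation": [0, 0, -2.8], "grip": -1},
  ],
  grip_force=20,
)

```text
t: 0.52
eef_pos: [0.1643, -0.6282, 0.4072]
ee_rot: [2.217, 0.011, -2.217]
ft_force: [1.1, -0.8, -0.0]
grip_width: 0.999
```

Call:
move_arm(
  rows=[
    {"slide": [32, 20, 0], "rotation": [0, 0, 0], "grip": -1},
    {"slide": [32, 20, 0], "rotation": [0, 0, 0], "grip": -1},
    {"slide": [32, 20, 0], "rotation": [0, 0, 0], "grip": -1},
    {"slide": [32, 20, 0], "rotation": [0, 0, 0], "grip": -1},
    {"slide": [32, 20, 0], "rotation": [0, 0, 0], "grip": -1},
  ],
)

```text
t: 0.93
eef_pos: [0.3257, -0.5275, 0.4052]
ee_rot: [2.216, 0.013, -2.216]
ft_force: [0.9, -0.5, -0.4]
grip_width: 0.996
```

Call:
move_arm(
  rows=[
    {"slide": [32, 20, 0], "rotation": [0, 0, 0], "grip": -1},
    {"slide": [32, 20, 0], "rotation": [0, 0, 0], "grip": -1},
    {"slide": [32, 20, 0], "rotation": [0, 0, 0], "grip": -1},
    {"slide": [32, 20, 0], "rotation": [0, 0, 0], "grip": -1},
    {"slide": [8, 40, 0], "rotation": [0, 0, 0], "grip": -1},
  ],
)

```text
t: 1.35
eef_pos: [0.4645, -0.4087, 0.4025]
ee_rot: [2.215, 0.015, -2.216]
ft_force: [0.4, 1.7, 0.0]
grip_width: 0.998
```

Call:
move_arm(
  rows=[
    {"slide": [8, 40, 0], "rotation": [0, 0, 0], "grip": -1},
    {"slide": [8, 40, 0], "rotation": [0, 0, 0], "grip": -1},
    {"slide": [8, 40, 0], "rotation": [0, 0, 0], "grip": -1},
    {"slide": [8, 40, 0], "rotation": [0, 0, 0], "grip": -1},
    {"slide": [8, 40, 0], "rotation": [0, 0, 0], "grip": -1},
  ],
)

```text
t: 1.77
eef_pos: [0.5002, -0.2068, 0.4052]
ee_rot: [2.215, 0.013, -2.216]
ft_force: [0.8, -1.2, 1.0]
grip_width: 1.004
```

Call:
move_arm(
  rows=[
    {"slide": [12, 38, 0], "rotation": [0, 0, 0], "grip": -1},
    {"slide": [12, 38, 0], "rotation": [0, 0, 0], "grip": -1},
    {"slide": [12, 38, 0], "rotation": [0, 0, 0], "grip": -1},
    {"slide": [12, 38, 0], "rotation": [0, 0, 0], "grip": -1},
    {"slide": [12, 38, 0], "rotation": [0, 0, 0], "grip": -1},
  ],
)

```text
t: 2.18
eef_pos: [0.5604, -0.017, 0.4053]
ee_rot: [2.215, 0.012, -2.216]
ft_force: [1.8, -0.5, -0.2]
grip_width: 0.999
```

Call:
move_arm(
  rows=[
    {"slide": [12, 38, 0], "rotation": [0, 0, 0], "grip": -1},
    {"slide": [12, 38, 0], "rotation": [0, 0, 0], "grip": -1},
    {"slide": [12, 38, 0], "rotation": [0, 0, 0], "grip": -1},
    {"slide": [12, 38, 0], "rotation": [0, 0, 0], "grip": -1},
    {"slide": [12, 38, 0], "rotation": [0, 0, 0], "grip": -1},
  ],
)

```text
t: 2.6
eef_pos: [0.6205, 0.1729, 0.4051]
ee_rot: [2.215, 0.012, -2.216]
ft_force: [1.0, -0.7, -0.6]
grip_width: 0.999
```

Run:
```python
from plant import r
from h import *
s=r.get_state();print({k:np.round(s[k],3).tolist() for k in("t","joints","eef_pos","ee_rot")});print(np.round(R.from_rotvec(s["ee_rot"]).as_matrix(),3))
p,d=r.grab_frame("wrist");cv2.imwrite("pics/w1.png",p[:,:,::-1])
```

```text
{'t': 2.6, 'joints': [-0.243, 0.496, -0.131, 1.2, 0.063, 1.45, -1.926], 'eef_pos': [0.621, 0.173, 0.405], 'ee_rot': [2.215, 0.012, -2.216]}
[[-0.001  0.011 -1.   ]
 [-0.    -1.    -0.011]
 [-1.     0.     0.001]]
```

View pics/w1.png

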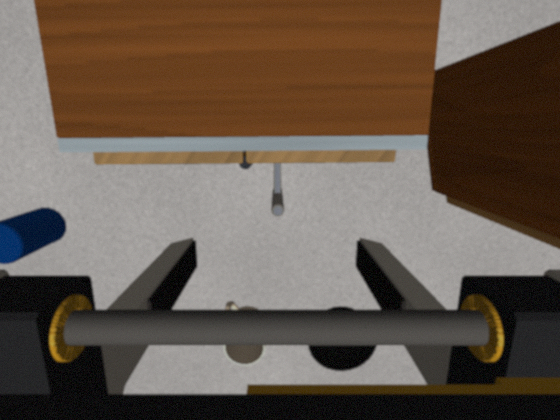

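The wrist view shows the bar's top at (278,210), midway between the fingers. I'll go down and close on it.

Call:
move_arm(
  rows=[
    {"slide": [0, 0, -37], "rotation": [0, 0, 0], "grip": -1},
    {"slide": [0, 0, -37], "rotation": [0, 0, 0], "grip": -1},
    {"slide": [0, 0, -37], "rotation": [0, 0, 0], "grip": -1},
    {"slide": [0, 0, -37], "rotation": [0, 0, 0], "grip": -1},
    {"slide": [0, 0, 0], "rotation": [0, 0, 0], "grip": -1},
  ],
)

```text
t: 3.07
eef_pos: [0.6152, 0.1691, 0.2495]
ee_rot: [2.197, 0.008, -2.229]
ft_force: [-0.3, -0.6, -0.7]
grip_width: 1.001
```

Call:
move_arm(
  rows=[
    {"slide": [0, 0, 0], "rotation": [0, 0, 0], "grip": 1},
    {"slide": [0, 0, 0], "rotation": [0, 0, 0], "grip": 1},
    {"slide": [0, 0, 0], "rotation": [0, 0, 0], "grip": 1},
    {"slide": [0, 0, 0], "rotation": [0, 0, 0], "grip": 1},
    {"slide": [0, 0, 0], "rotation": [0, 0, 0], "grip": 1},
  ],
)

```text
t: 3.48
eef_pos: [0.6215, 0.1714, 0.2595]
ee_rot: [2.22, 0.014, -2.213]
ft_force: [0.5, -0.1, -1.1]
grip_width: 0.685
```

Call:
move_arm(
  rows=[
    {"slide": [0, 0, 0], "rotation": [0, 0, 0], "grip": 1},
    {"slide": [0, 0, 0], "rotation": [0, 0, 0], "grip": 1},
    {"slide": [0, 0, 0], "rotation": [0, 0, 0], "grip": 1},
    {"slide": [0, 0, 0], "rotation": [0, 0, 0], "grip": 1},
    {"slide": [0, 0, 0], "rotation": [0, 0, 0], "grip": 1},
  ],
)

```text
t: 3.9
eef_pos: [0.6205, 0.1711, 0.2575]
ee_rot: [2.216, 0.013, -2.216]
ft_force: [0.3, 0.2, 0.6]
grip_width: 0.329
```

Call:
move_arm(
  rows=[
    {"slide": [0, 0, 0], "rotation": [0, 0, 0], "grip": 1},
    {"slide": [0, 0, 0], "rotation": [0, 0, 0], "grip": 1},
    {"slide": [0, 0, 0], "rotation": [0, 0, 0], "grip": 1},
    {"slide": [0, 0, 0], "rotation": [0, 0, 0], "grip": 1},
    {"slide": [0, 0, 0], "rotation": [0, 0, 0], "grip": 1},
  ],
)

```text
t: 4.32
eef_pos: [0.6203, 0.1715, 0.2574]
ee_rot: [2.215, 0.014, -2.216]
ft_force: [0.1, 0.9, 0.8]
grip_width: 0.125
```

The opening of 0.125 is about 12 mm, which matches the bar. Now the first part of the pull.

Call:
move_arm(
  rows=[
    {"slide": [-5.4, -2.9, 0], "rotation": [0, 0, 2.9], "grip": 1},
    {"slide": [-5.2, -2.4, 0], "rotation": [0, 0, 2.9], "grip": 1},
    {"slide": [-5, -2, 0], "rotation": [0, 0, 2.9], "grip": 1},
    {"slide": [-4.9, -1.5, 0], "rotation": [0, 0, 2.9], "grip": 1},
    {"slide": [-4.7, -1.1, 0], "rotation": [0, 0, 2.9], "grip": 1},
  ],
)

```text
t: 4.73
eef_pos: [0.5957, 0.1617, 0.2574]
ee_rot: [2.081, 0.28, -2.078]
ft_force: [0.9, 1.6, -2.4]
grip_width: 0.126
```

Call:
move_arm(
  rows=[
    {"slide": [-4.4, -0.7, 0], "rotation": [0, 0, 2.9], "grip": 1},
    {"slide": [-4.2, -0.2, 0], "rotation": [0, 0, 2.9], "grip": 1},
    {"slide": [-4.1, 0.3, 0], "rotation": [0, 0, 2.9], "grip": 1},
    {"slide": [-3.8, 0.7, 0], "rotation": [0, 0, 2.9], "grip": 1},
    {"slide": [-3.5, 1.2, 0], "rotation": [0, 0, 2.9], "grip": 1},
  ],
)

```text
t: 5.15
eef_pos: [0.5761, 0.1625, 0.2574]
ee_rot: [1.931, 0.513, -1.927]
ft_force: [2.9, 0.4, -3.1]
grip_width: 0.119
```

Low forces and it is tracking the path, so I'll continue (f from 0.5 to 1.4).

Call:
move_arm(
  rows=[
    {"slide": [-3.3, 1.6, 0], "rotation": [0, 0, 2.9], "grip": 1},
    {"slide": [-3, 2.1, 0], "rotation": [0, 0, 2.9], "grip": 1},
    {"slide": [-2.7, 2.5, 0], "rotation": [0, 0, 2.9], "grip": 1},
    {"slide": [-2.5, 2.9, 0], "rotation": [0, 0, 2.9], "grip": 1},
    {"slide": [-2.2, 3.3, 0], "rotation": [0, 0, 2.9], "grip": 1},
  ],
)

```text
t: 5.57
eef_pos: [0.5623, 0.174, 0.2574]
ee_rot: [1.769, 0.717, -1.768]
ft_force: [1.4, -1.4, -1.9]
grip_width: 0.122
```

Call:
move_arm(
  rows=[
    {"slide": [-1.9, 3.8, 0], "rotation": [0, 0, 2.9], "grip": 1},
    {"slide": [-1.6, 4.2, 0], "rotation": [0, 0, 2.9], "grip": 1},
    {"slide": [-1.3, 4.6, 0], "rotation": [0, 0, 2.9], "grip": 1},
    {"slide": [-1, 5, 0], "rotation": [0, 0, 2.9], "grip": 1},
    {"slide": [-0.7, 5.3, 0], "rotation": [0, 0, 2.9], "grip": 1},
  ],
)

```text
t: 5.98
eef_pos: [0.5551, 0.1967, 0.2574]
ee_rot: [1.598, 0.898, -1.6]
ft_force: [0.5, -1.5, -0.1]
grip_width: 0.122
```

Call:
move_arm(
  rows=[
    {"slide": [-0.4, 5.7, 0], "rotation": [0, 0, 2.9], "grip": 1},
    {"slide": [-0.1, 6.1, 0], "rotation": [0, 0, 2.9], "grip": 1},
    {"slide": [0.2, 6.4, 0], "rotation": [0, 0, 2.9], "grip": 1},
    {"slide": [0.6, 6.7, 0], "rotation": [0, 0, 2.9], "grip": 1},
    {"slide": [0.9, 7, 0], "rotation": [0, 0, 2.9], "grip": 1},
  ],
)

```text
t: 6.4
eef_pos: [0.5559, 0.229, 0.2574]
ee_rot: [1.42, 1.056, -1.423]
ft_force: [-1.5, -1.0, 0.7]
grip_width: 0.12
```

Call:
move_arm(
  rows=[
    {"slide": [1.2, 7.3, 0], "rotation": [0, 0, 2.9], "grip": 1},
    {"slide": [1.5, 7.5, 0], "rotation": [0, 0, 2.9], "grip": 1},
    {"slide": [1.8, 7.8, 0], "rotation": [0, 0, 2.9], "grip": 1},
    {"slide": [0, 0, 0], "rotation": [0, 0, 0], "grip": 1},
  ],
)

```text
t: 6.73
eef_pos: [0.5603, 0.2527, 0.2574]
ee_rot: [1.31, 1.14, -1.313]
ft_force: [-2.4, -0.5, 1.3]
grip_width: 0.124
```

Call:
move_arm(
  rows=[
    {"slide": [0.5, 1.5, 0], "rotation": [0, 0, 0], "grip": 1},
    {"slide": [0, 0, 0], "rotation": [0, 0, 0], "grip": 1},
  ],
)

```text
t: 6.9
eef_pos: [0.5603, 0.2528, 0.2574]
ee_rot: [1.312, 1.138, -1.317]
ft_force: [-4.1, -2.5, 2.2]
grip_width: 0.122
```

Call:
move_arm(
  rows=[
    {"slide": [0.5, 2, 0], "rotation": [0, 0, 0], "grip": 1},
    {"slide": [0.5, 2, 0], "rotation": [0, 0, 0], "grip": 1},
    {"slide": [0, 0, 0], "rotation": [0, 0, 0], "grip": 1},
  ],
)

```text
t: 7.15
eef_pos: [0.5603, 0.2529, 0.2574]
ee_rot: [1.307, 1.133, -1.323]
ft_force: [-8.7, -9.7, 8.4]
grip_width: 0.12
```

The door is against its stop: the command advanced 4 mm, the tool did not move, and the force rose. I'll relax the command, open and lift.

Call:
move_arm(
  rows=[
    {"slide": [-1.2, -4.5, 0], "rotation": [0, 0, 0], "grip": 1},
    {"slide": [0, 0, 0], "rotation": [0, 0, 0], "grip": -1},
    {"slide": [0, 0, 0], "rotation": [0, 0, 0], "grip": -1},
    {"slide": [0, 0, 0], "rotation": [0, 0, 0], "grip": -1},
    {"slide": [0, 0, 0], "rotation": [0, 0, 0], "grip": -1},
  ],
)

```text
t: 7.57
eef_pos: [0.5617, 0.2537, 0.2575]
ee_rot: [1.314, 1.138, -1.312]
ft_force: [0.3, 0.1, -0.2]
grip_width: 0.374
```

Call:
move_arm(
  rows=[
    {"slide": [0, 0, 0], "rotation": [0, 0, 0], "grip": -1},
    {"slide": [0, 0, 0], "rotation": [0, 0, 0], "grip": -1},
    {"slide": [0, 0, 0], "rotation": [0, 0, 0], "grip": -1},
    {"slide": [0, 0, 0], "rotation": [0, 0, 0], "grip": -1},
    {"slide": [0, 0, 0], "rotation": [0, 0, 0], "grip": -1},
  ],
)

```text
t: 7.98
eef_pos: [0.5611, 0.2534, 0.2575]
ee_rot: [1.313, 1.139, -1.313]
ft_force: [-0.9, -0.4, 0.6]
grip_width: 0.724
```

Call:
move_arm(
  rows=[
    {"slide": [0, 0, 0], "rotation": [0, 0, 0], "grip": -1},
    {"slide": [0, 0, 0], "rotation": [0, 0, 0], "grip": -1},
    {"slide": [0, 0, 0], "rotation": [0, 0, 0], "grip": -1},
    {"slide": [0, 0, 0], "rotation": [0, 0, 0], "grip": -1},
    {"slide": [0, 0, 0], "rotation": [0, 0, 0], "grip": -1},
  ],
)

```text
t: 8.4
eef_pos: [0.5611, 0.2533, 0.2575]
ee_rot: [1.313, 1.139, -1.313]
ft_force: [-0.2, -0.4, -0.6]
grip_width: 1.002
```

Call:
move_arm(
  rows=[
    {"slide": [0, 0, 10], "rotation": [0, 0, 0], "grip": -1},
    {"slide": [0, 0, 20], "rotation": [0, 0, 0], "grip": -1},
    {"slide": [0, 0, 35], "rotation": [0, 0, 0], "grip": -1},
    {"slide": [0, 0, 35], "rotation": [0, 0, 0], "grip": -1},
    {"slide": [0, 0, 35], "rotation": [0, 0, 0], "grip": -1},
  ],
)

```text
t: 8.82
eef_pos: [0.5607, 0.2533, 0.3948]
ee_rot: [1.313, 1.139, -1.313]
ft_force: [1.6, 0.1, 0.0]
grip_width: 0.998
```

Call:
move_arm(
  rows=[
    {"slide": [-25, -30, 10], "rotation": [0, 0, 0], "grip": -1},
    {"slide": [-25, -30, 10], "rotation": [0, 0, 0], "grip": -1},
    {"slide": [-25, -30, 10], "rotation": [0, 0, 0], "grip": -1},
    {"slide": [-25, -30, 10], "rotation": [0, 0, 0], "grip": -1},
    {"slide": [-25, -30, 10], "rotation": [0, 0, 0], "grip": -1},
  ],
)

```text
t: 9.23
eef_pos: [0.4346, 0.1024, 0.4435]
ee_rot: [1.313, 1.138, -1.312]
ft_force: [0.7, -0.6, 0.2]
grip_width: 1.001
```

Run:
```python
from plant import r
from h import *
s=r.get_state();print(s["t"],s["eef_pos"])
I=[]
for n in("side","top"):
    p,d=r.grab_frame(n);I.append(p);P=pts(d,r.camera_info(n))
    m=((abs(P[...,2]-.3)<.012)&(d>0)).astype(np.uint8)
    k,l,st,ce=cv2.connectedComponentsWithStats(m)
    for i in range(1,k):
        if st[i,4]>=8:print(n,st[i].tolist(),np.round(P[l==i].mean(0),3))
cv2.imwrite("pics/end.png",cv2.resize(np.hstack(I),(800,300))[:,:,::-1])
```

```text
9.2333 [0.43459968 0.10240151 0.44354089]
side [178, 35, 124, 115, 8430] [ 0.711 -0.188  0.3  ]
side [295, 42, 6, 7, 32] [ 0.563 -0.285  0.296]
side [550, 93, 10, 11, 62] [ 0.049 -0.048  0.299]
side [169, 188, 143, 196, 20364] [0.779 0.215 0.3  ]
side [354, 280, 7, 6, 38] [0.56  0.252 0.297]
top [125, 100, 141, 95, 12235] [0.775 0.204 0.299]
top [312, 118, 118, 107, 8336] [ 0.709 -0.194  0.299]
top [412, 232, 6, 5, 26] [ 0.562 -0.286  0.296]
top [171, 239, 6, 6, 27] [0.559 0.251 0.296]
```

View pics/end.png

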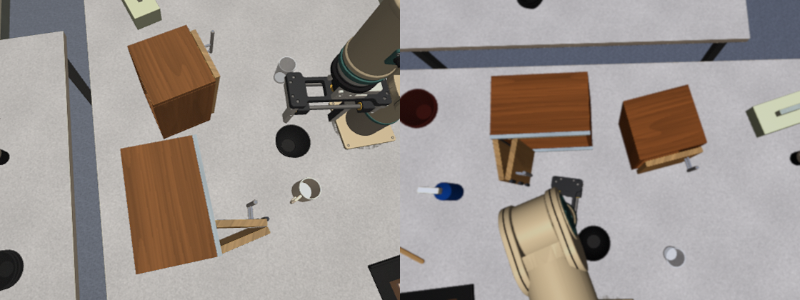

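```bash
python3 -c "
from plant import r
print(r.get_state()['t'],r.close_job())"
```

```text
the job is handed in; nothing more can be done
9.3333 None
```

The bifold door on the wide cupboard is folded up to its stop and released, and the narrow cupboard's door was left shut. I gripped the upright bar from above, followed its arc out and along the track, opened the fingers, lifted clear and handed in at 9.3 s.

- **At the stop:** with the door fully folded, I pushed the command a further 5.5 mm or so. The tool did not move and the force rose to about 16 N, so the door had reached its stop.
- **After letting go:** both cameras put the bar at about (0.56, 0.25). It had moved (-60, +80) mm, against (-60, +81) mm predicted for a fold of 1.4 rad, so they agree to about 1 mm.
- **Narrow cupboard:** its roof and handle were within about 1 mm of where they started.
- **Forces and contact:** the force reading stayed at about 5 N or less for the rest of the job. The arm was clear of everything at the end, and no check failed.

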